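# Spin down the wing nut of the pot vise

### The arm

A 6-joint arm with a two-finger parallel gripper is mounted at the origin on the work surface. World frame = base frame: x ahead of the robot, y to its left, z up, the work surface at z = 0. Lengths are in m, angles in rad, forces in N, time in s.
With the tool pointing down it reaches from about 0.275 to 0.875 m from the base axis. Payload 12.5 kg.
Tool frame: the origin (TCP) lies at the very end of the fingers, on their centre line; the grasp point (between the pads) lies 19 mm behind it; x points along the fingers, y is the direction in which the jaws open and shut, and the axes are right-handed (so a half turn about x gives the same grasp; the last joint's range is limited). The gripper opens to 85 mm and grips with 20 to 120 N. Pads are 22 mm wide; open, the fingers measure 114 mm over their backs; the gripper's body (76 mm by 85 mm) begins 54 mm behind the grasp point. The pads swing forward as they close: fully open they stand 13 mm farther back than shut.
Start: joints at [-1.363, 0.351, 1.652, -0, 1.139, -0.085], TCP at [0.159, -0.527, 0.231] pointing down, gripper open.
Joint ranges: [-2.75, 2.75], [-0.79, 2.1], [0.01, 2.65], [-1.57, 4.71], [0.07, 3.14], [-2.87, 2.87]. Speed limits (rad/s): [2.22, 2.22, 2.79, 3.14, 3.14, 3.14].

### API

Orientations are given as a unit quaternion [x, y, z, w].
In Python, from bench import ctrl, get_image, ticket gives the robot as it stands.
- The arm moves only by the tool apply_moves, never from a script. Its argument "motion" is a list of rows, each a list of 7 numbers: the shift along the tool's x, y, z in mm, then the turn, a rotation vector about the tool's x, y, z in rad, then the closure, from -1 (fully open) to 1 (shut). A call has 1 to 5 rows; each row is the pose to reach, as a shift and turn from the pose commanded when the call began, along the tool's axes at that moment; what a row does not reach only later rows make up. A row lasts 1/10 s, in which the tool goes at most 50 mm and 8.59 degrees, less where a joint would pass 70% of its speed; a pose out of reach is approached as far as the arm can. A call with a gripper value outside its range is refused whole. The fingers move at their own pace and stop on an object; "newtons" is the grip in N (left out, the last holds). Time passes only in rows, so rows that repeat a pose let the fingers close. It gives the time, the measured TCP pose, the force and the opening at its end, in the units of the state.
- ctrl.get_obs(): the state, without advancing time (a new reading comes with each control period).
- get_image(name): name is "scene" or "top"; returns a dict with "image" (420x560x3 uint8, red, green, blue), "K" (3x3 intrinsics, pixels), "xyz" and "attitude" of the camera in the world. Camera axes: x right, y down, z forward; pixel columns grow to the right and rows downward; lengths in m; the calibration is good to about 2 mm. A picture is of the moment at which its call begins. There is no depth.
- ticket.close_job(): hands the job in, once; it reports no verdict.
The state is a dict: "t": time; "joint_pos": joint angles; "joint_vel": joint speeds; "joint_torque": joint torques, N m; "eef_pos": TCP position; "ee_rot": TCP orientation; "wrist_force": force on the tool from outside, world axes, zero at the start; "moment": the same for the moment, N m; "width": finger opening in m.
Only numpy, scipy, OpenCV 4.12 (cv2) and the standard library are available. Lean on these libraries where they do the work, as an engineer would, in place of code of your own. Each camera call takes 0.05 s, during which the arm holds its last target. There are 200 camera calls.

### The job

The wing nut that locks the front jaw of the green pot vise is loose. Using a fingertip only, push its wings round clockwise (seen from above), stroke after stroke, until it comes up against its stop with the red wing pointing at the red dot, then take the hand away. Push gently and do not pinch the nut; do not lift or shove the vise, leave the brown pot standing undisturbed between the jaws, and leave everything else on the bench alone.

Things in the scene. Friction and masses are not known exactly. Their poses are not given: they have to be found in the camera images.
- vise: Free-standing pot vise, about 2.6 kg, not bolted down: green base plate 260 (x) x 150 (y) x 10 mm. Origin: centre of its underside, on the bench; +x runs from the wing-nut end to the rear jaw, z up. Dark front jaw block at x = -126 to -36 mm, 70 mm wide in y, top 45 mm above the bench (3 mm washer on it under the nut); rear jaw 45 mm high at x = 86 to 104 mm.
- nut_axis (a point): Point on the wing nut's vertical axis level with the wing tops, 80 mm above the bench (vise x = -80, y = 0 mm); axes as the vise's. Nut: steel hub 22 mm in diameter, 48 to 70 mm above the bench, stud end to 78 mm; two opposite upright flat wings 6 mm thick, reaching 36 mm out from the axis, 56 to 80 mm above the bench; one wing red, one steel.
- red_tip (a point): Outer top corner of the red wing, 36 mm from the nut's axis and 80 mm above the bench.
- red_dot (a point): Centre of the flat red dot, 8 mm wide, painted on top of the front jaw block, 40.5 mm from the nut's axis along the vise's -x, 46 mm above the bench.
- wing_nut (a joint): Turn of the wing nut in rad, growing clockwise seen from above. 5.5 is the stop (tight): the red wing points along the vise's -x, at the red dot. 0 is the other end; starts at 0.2 to 1.8. Light friction, about 0.03 N m (1 N on a wing); stays where left and does not move up or down.
- pot: Empty brown glazed pot, loose, 0.8 kg, standing on the vise plate between the jaws (3 mm play). 112 mm wide at the foot, 120 at the rim; rim 85 mm above the bench. Its centre is 105 mm from the nut's axis towards the vise's +x: the rim comes within 45 mm of that axis, so a finger cannot pass between nut and pot. Origin: centre of underside.
- scoop: White plastic scoop lying on the bench, 180 x 60 x 32 mm, bystander. Origin underside, between handle (-x) and pan (+x).
- tweezers: Steel tweezers lying on the bench, about 175 x 30 x 8 mm, bystander. Origin underside, middle.
- spool: Spool of copper wire, 84 mm diameter, 40 mm high, bystander. Origin: centre of underside.
- jar: Jar with a green cap, 66 mm diameter, 85 mm high, bystander. Origin: centre of underside.
- mini_pot: Small blue ceramic pot, 84 mm across the rim, 60 mm high, bystander. Origin: centre of underside.
Mind the look-alikes: they are no part of the job. What is meant by the pot is not orange, purple or yellow, and is the smaller of those in its own colour.

How it is judged:
At the end, for the whole second after the job is handed in: The wing nut stands within 0.14 rad (8 degrees) of its stop; the vise is flat on the bench, at rest, within 20 mm of where it was; the pot stands upright on the vise between the jaws (value of joint wing_nut above 5.36 rad and distance of vise from where it was at the start of the episode below 0.02 m and height (world z) of vise below 0.005 m and angle between vise's own z axis and vertical below 0.05 rad and linear speed of vise below 0.01 m/s and angle between pot's own z axis and vertical below 0.08 rad and height (world z) of pot between 0.005 and 0.016 m and horizontal distance between pot and nut_axis below 0.117 m); the robot touches nothing.
It fails at once if the vise is shoved more than 20 mm (distance of vise from where it was at the start of the episode above 0.02 m).
It fails at once if the vise is lifted or tipped (height (world z) of vise above 0.008 m or angle between vise's own z axis and vertical above 0.08 rad).
It fails at once if the wing nut is pinched or pushed harder than 30 N (contact force between the fingers and wing_nut above 30 N).
It fails at once if the pot is lifted, tipped or knocked (height (world z) of pot above 0.02 m or angle between pot's own z axis and vertical above 0.15 rad or distance of pot from where it was at the start of the episode above 0.03 m).
It fails at once if a bystander is moved by more than 30 mm (distance of any of scoop, tweezers, spool, jar, mini_pot from where it was at the start of the episode above 0.03 m).
It also fails if it takes over 72 s, if anything falls off the work surface, if the arm or the gripper's body presses on something with over 40 N, if the wrist force passes 120 N, or if a joint passes its speed limit or range.

## Working session

There is one attempt and no reset: what is moved stays moved. The work goes in short steps, Python scripts to look and compute and a tool call to move; the robot and the scene stay as the last step left them, time stands still between calls to the robot, and variables do not carry over. Pictures are saved under pics/ and viewed, about 8 in all and at most 12, crops included, and the job is handed in when it is done.

Besides the shell and the picture viewer there is one more tool, called after ">>>" as name(argument=value, ...) on one line, values as JSON. apply_moves: Moves the arm, as the interface text tells. Its arguments: {"type":"object","properties":{"motion":{"type":"array"},"newtons":{"type":"number"}},"required":["motion"]}

```bash
mkdir -p pics; ls; cat > h.py <<'E'
import numpy as np, cv2, json
from scipy.spatial.transform import Rotation as R
from bench import ctrl, get_image, ticket
def snap(n,f):
    d=get_image(n); cv2.imwrite('pics/'+f,d['image'][:,:,::-1]); np.savez('pics/'+f[:-4],image=d['image'],K=d['K'],xyz=d['xyz'],att=d['attitude']); return d
def ray(d,px):
    a=np.array(d['att'] if 'att' in d else d['attitude'],float)
    M=R.from_quat(a).as_matrix() if a.size==4 else a.reshape(3,3)
    v=np.linalg.inv(d['K'])@np.array([px[0],px[1],1.]); return np.array(d['xyz']),M@v
def onz(d,px,z):
    o,v=ray(d,px); return o+v*(z-o[2])/v[2]
def proj(d,p):
    a=np.array(d['att'] if 'att' in d else d['attitude'],float)
    M=R.from_quat(a).as_matrix() if a.size==4 else a.reshape(3,3)
    q=d['K']@(M.T@(np.array(p)-d['xyz'])); return q[:2]/q[2]
E
python3 - <<'E'
from h import *
for n in('scene','top'):
    d=snap(n,n+'0.png'); print(n,d['K'],d['xyz'],d['attitude'])
a=cv2.imread('pics/scene0.png');b=cv2.imread('pics/top0.png')
o=ctrl.get_obs(); print(o)
E
```

```text
pics
scene [[427.73907613   0.         279.92265123]
 [  0.         427.73907613 219.60367239]
 [  0.           0.           1.        ]] [1.42205408 0.46446812 0.95099943] [ 0.48709687  0.76522454 -0.35921561 -0.21939048]
top [[538.74763139   0.         278.93251352]
 [  0.         538.74763139 214.8932222 ]
 [  0.           0.           1.        ]] [0.41741015 0.00417597 1.4250359 ] [ 0.71552149 -0.69793214  0.01720322 -0.02497542]
{'t': 0.1, 'joint_pos': array([-1.36260619e+00,  3.51156807e-01,  1.65235892e+00, -2.47946922e-05,
        1.13907880e+00, -8.45943847e-02]), 'joint_vel': array([-0.00172334,  0.0010279 , -0.00280069,  0.00103418,  0.00039013,
        0.00051116]), 'joint_torque': array([ 5.60276803e-04, -5.06834865e+01, -2.91876000e+01, -4.75244974e-05,
        2.66710522e-03, -1.58357005e-05]), 'eef_pos': array([ 0.15870182, -0.52630101,  0.23082669]), 'ee_rot': array([-0.69951296, -0.10350229,  0.69957261, -0.10279619]), 'wrist_force': array([-0.41009486,  0.53457712,  0.69044935]), 'moment': array([ 0.01041827, -0.02350788,  0.02583162]), 'width': 0.08513988084794966}
```

View pics/scene0.png

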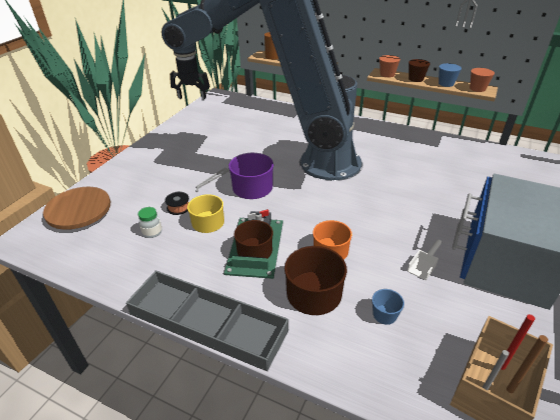

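View pics/top0.png

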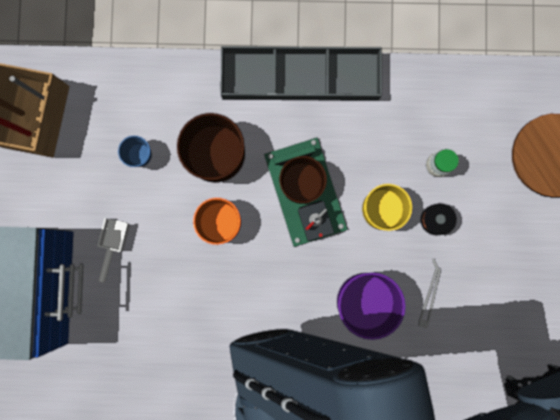

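The scene view shows the green vise at about (255,247), with a small brown pot in it at (253,238) and the nut at (265,215). In the top view the pot is at (303,180) and the nut at (317,220).

Candidates for the pot (top view):
- large brown (211,147)
- orange (217,221)
- yellow (387,207)
- purple (371,305)
- blue mini (135,151)
- small brown in the vise (303,180), which is my choice

Next I measure and check a close crop.

```bash
python3 - <<'E'
from h import *
d=dict(np.load('pics/top0.npz')); im=d['image']; s=dict(np.load('pics/scene0.npz'))
hsv=cv2.cvtColor(im,cv2.COLOR_RGB2HSV)
g=cv2.inRange(hsv,(65,70,30),(95,255,200)); g[:,:240]=0;g[:,360:]=0;g[:120]=0;g[260:]=0
pts=cv2.findNonZero(g); r=cv2.minAreaRect(cv2.convexHull(pts)); print('rect',r,cv2.boxPoints(r).tolist())
for p in cv2.boxPoints(r): print(onz(d,p,0.01).round(4))
red=cv2.inRange(hsv,(0,150,120),(6,255,255))|cv2.inRange(hsv,(172,150,120),(180,255,255)); red[:190]=0;red[250:]=0;red[:,:285]=0;red[:,350:]=0
n,l,st,c=cv2.connectedComponentsWithStats(red)
for i in range(1,n): print('red',st[i],c[i],onz(d,c[i],.08).round(4),onz(d,c[i],.046).round(4))
def crop(im,x,y,w,k): return cv2.resize(im[y:y+w,x:x+w,::-1],None,fx=k,fy=k,interpolation=cv2.INTER_CUBIC)
cv2.imwrite('pics/c0.png',np.hstack([crop(im,262,195-65,128,3),crop(s['image'],215,185,96,4)]))
E
```

```text
rect ((305.16693115234375, 191.43740844726562), (97.52474975585938, 56.01475143432617), 71.83403778076172) [[263.35284423828125, 153.83734130859375], [316.57568359375, 136.37359619140625], [346.98101806640625, 229.0374755859375], [293.7581787109375, 246.501220703125]]
[0.6628 0.0662 0.01  ]
[ 0.7128 -0.0738  0.01  ]
[ 0.469  -0.1586  0.01  ]
[ 0.4197 -0.0201  0.01  ]
red [306 223   8   7  23] [309.04347826 225.65217391] [ 0.4725 -0.0559  0.08  ] [ 0.4739 -0.0574  0.046 ]
red [319 234   3   3   7] [320.         234.71428571] [ 0.4506 -0.0837  0.08  ] [ 0.4514 -0.0859  0.046 ]
```

View pics/c0.png

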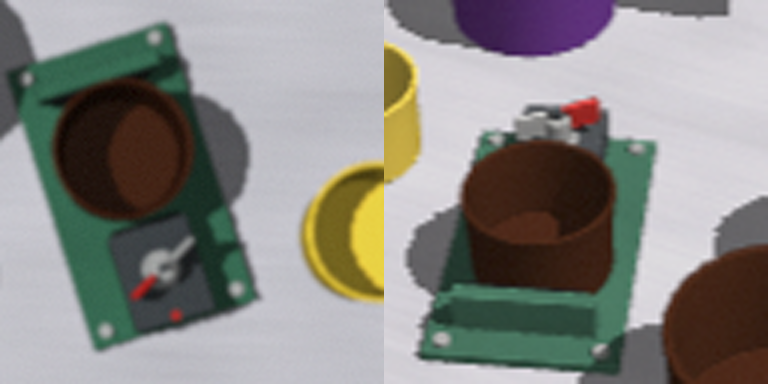

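The crop confirms my choice. The small brown pot stands in the green vise, the nut hub is at about (316,219) px, the red wing points down-left at (309,226), and the red dot is at (320,235).

- **Nut axis:** the plate rectangle gives (0.490,-0.073). The red dot gives the same within 1 mm.
- **Vise yaw:** about 19.2°.
- **Red wing:** about 117° in vise axes, so the joint is near 0.32 rad and about 297° clockwise remain.

Next I work out the approach in tool axes.

```bash
cat >> h.py <<'E'
A=np.array([.490,-.0727]); YAW=np.radians(19.2)
def fin(deg,rho,z):
    a=YAW+np.radians(deg); return np.array([A[0]+rho*np.cos(a),A[1]+rho*np.sin(a),z])
def shift(p,frm=None):
    o=ctrl.get_obs(); Rm=R.from_quat(o['ee_rot']).as_matrix()
    return (Rm.T@(np.array(p)-(o['eef_pos'] if frm is None else frm))*1000).round(0)
E
python3 - <<'E'
from h import *
o=ctrl.get_obs(); M=R.from_quat(o['ee_rot']).as_matrix(); print(M.round(3))
y=np.degrees(np.arctan2(M[1,1],M[0,1])); print('tool y yaw',y,'vise y yaw',19.2+90)
p=fin(170,.037,.13); print(p, shift(p))
E
```

```text
[[-0.     0.289 -0.957]
 [ 0.001 -0.957 -0.289]
 [-1.    -0.001 -0.   ]]
tool y yaw -73.22408586759784 vise y yaw 109.2
[ 0.45347596 -0.0786156   0.13      ] [ 101. -343. -411.]
```

The tool's y axis is already within 2.4° of the vise's -y axis, so no turn is needed. I'll close the gripper and approach high.

>>> apply_moves(motion=[[0,-30,-36,0,0,0,1],[0,-60,-72,0,0,0,1],[0,-90,-108,0,0,0,1],[0,-120,-144,0,0,0,1],[0,-150,-180,0,0,0,1]], newtons=20)

```text
t: 0.6
eef_pos: [0.2883, -0.3293, 0.2312]
ee_rot: [-0.7, -0.103, 0.7, -0.103]
wrist_force: [0.5, -0.4, 0.4]
width: 0.0123
```

>>> apply_moves(motion=[[0,-30,-36,0,0,0,1],[0,-60,-72,0,0,0,1],[0,-90,-108,0,0,0,1],[0,-120,-144,0,0,0,1],[0,-150,-180,0,0,0,1]])

```text
t: 1.1
eef_pos: [0.4175, -0.1336, 0.2313]
ee_rot: [0.7, 0.103, -0.7, 0.103]
wrist_force: [1.4, -1.4, 1.1]
width: -0.0001
```

>>> apply_moves(motion=[[20,-20,-25,0,0,0,1],[50,-43,-51,0,0,0,1],[80,-43,-51,0,0,0,1],[80,-43,-51,0,0,0,1],[80,-43,-51,0,0,0,1]])

```text
t: 1.6
eef_pos: [0.4532, -0.0798, 0.1517]
ee_rot: [-0.699, -0.103, 0.7, -0.103]
wrist_force: [-0.7, 0.4, -0.0]
width: 0.0002
```

```bash
python3 - <<'E'
from h import *
o=ctrl.get_obs(); print(o['t'],o['eef_pos'],o['ee_rot'],o['width'],o['wrist_force'],o['joint_pos'].round(2))
print(shift(fin(170,.037,.062)))
d=snap('top','t1.png'); s=snap('scene','s1.png')
def crop(im,x,y,w,k): return cv2.resize(im[y:y+w,x:x+w,::-1],None,fx=k,fy=k,interpolation=cv2.INTER_CUBIC)
cv2.imwrite('pics/c1.png',np.hstack([crop(d['image'],252,150,128,3),crop(s['image'],215,165,96,4)]))
E
```

```text
1.6 [ 0.45316088 -0.0797553   0.15170302] [-0.69925504 -0.1032133   0.69984441 -0.10299132] 0.00015055998868441657 [-0.65760267  0.44246467 -0.04754214] [-0.28  0.3   1.95 -0.    0.89  1.  ]
[90. -1. -1.]
```

View pics/c1.png

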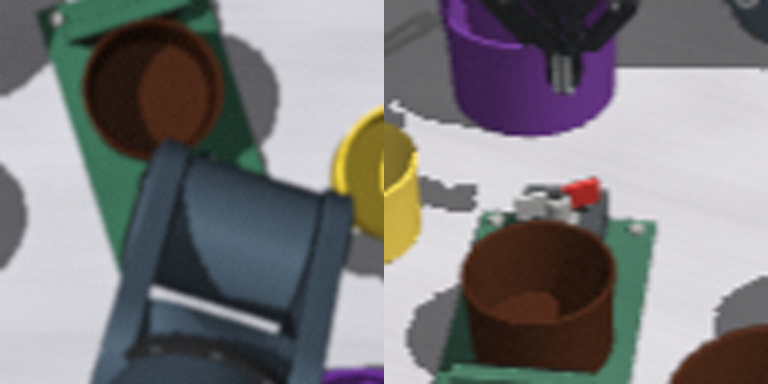

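The gripper is shut above the jaw's front end, with the fingertip at about (355,184) in the scene view. The nut is still untouched. I'll descend and generate the stroke tables.

>>> apply_moves(motion=[[30,0,0,0,0,0,1],[60,0,0,0,0,0,1],[80,0,0,0,0,0,1],[88,0,0,0,0,0,1],[88,0,0,0,0,0,1]])

```text
t: 2.2
eef_pos: [0.4534, -0.08, 0.0637]
ee_rot: [0.7, 0.103, -0.7, 0.103]
wrist_force: [-0.6, 0.3, 0.3]
width: -0.0006
```

```bash
python3 - <<'E'
from h import *
o=ctrl.get_obs(); print(o['eef_pos'],o['wrist_force'])
def tab(angs,frm,rho=.037,z=.064):
    print(angs[0],angs[-1]); 
    for a in angs: print('  ',a,shift(fin(a,rho,z),frm)[1:])
print('stroke1'); tab([158,146,134,122,110],None); tab([102,94,90],fin(110,.037,.064))
print('over'); print(shift(fin(-67,.037,.064),fin(90,.037,.064)))
for a in(-67,-142,-217): tab(list(range(a-15,a-76,-15)),fin(a,.037,.064))
s=snap('scene','s2.png'); 
def crop(im,x,y,w,k): return cv2.resize(im[y:y+w,x:x+w,::-1],None,fx=k,fy=k,interpolation=cv2.INTER_CUBIC)
cv2.imwrite('pics/c2.png',crop(s['image'],220,160,96,5))
E
```

```text
[ 0.45343707 -0.07998353  0.06365983] [-0.59320126  0.25916524  0.32767854]
stroke1
158 110
   158 [-9. -2.]
   146 [-16.  -6.]
   134 [-22. -10.]
   122 [-27. -16.]
   110 [-31. -23.]
102 90
   102 [-2. -5.]
   94 [ -3. -10.]
   90 [ -3. -13.]
over
[  0.  70. -18.]
-82 -142
   -82 [3. 9.]
   -97 [ 3. 19.]
   -112 [ 1. 28.]
   -127 [-3. 37.]
   -142 [-9. 44.]
-157 -217
   -157 [-8.  5.]
   -172 [-17.   8.]
   -187 [-27.   9.]
   -202 [-36.   7.]
   -217 [-45.   2.]
-232 -292
   -232 [-7. -6.]
   -247 [-12. -15.]
   -262 [-15. -24.]
   -277 [-16. -33.]
   -292 [-14. -43.]
```

View pics/c2.png

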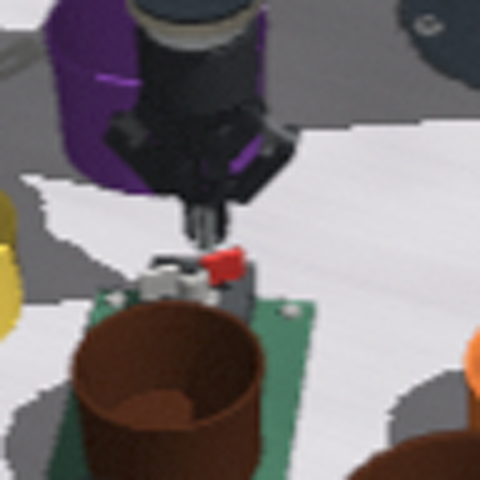

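The fingertip (scene px ≈ 261,209) is down beside the jaw's front, just behind the red wing (265,213) and not touching. Stroke 1 next.

>>> apply_moves(motion=[[0,-9,-2,0,0,0,1],[0,-16,-6,0,0,0,1],[0,-22,-10,0,0,0,1],[0,-27,-16,0,0,0,1],[0,-31,-23,0,0,0,1]])

```text
t: 2.75
eef_pos: [0.4667, -0.0425, 0.0635]
ee_rot: [-0.7, -0.103, 0.7, -0.103]
wrist_force: [0.0, -0.2, -0.7]
width: 0.0
```

>>> apply_moves(motion=[[0,-2,-5,0,0,0,1],[0,-3,-10,0,0,0,1],[0,-3,-13,0,0,0,1],[0,-3,-13,0,0,0,1]])

```text
t: 3.15
eef_pos: [0.4784, -0.0366, 0.0633]
ee_rot: [0.7, 0.103, -0.699, 0.103]
wrist_force: [-0.2, -0.2, -0.7]
width: 0.0001
```

```bash
python3 - <<'E'
from h import *
o=ctrl.get_obs(); print(o['t'],o['eef_pos'],fin(90,.037,.064),o['wrist_force'])
s=snap('scene','s3.png'); 
def crop(im,x,y,w,k): return cv2.resize(im[y:y+w,x:x+w,::-1],None,fx=k,fy=k,interpolation=cv2.INTER_CUBIC)
cv2.imwrite('pics/c3.png',crop(s['image'],220,160,96,5))
E
```

```text
3.15 [ 0.47835038 -0.03656783  0.06325579] [ 0.47783193 -0.03775807  0.064     ] [-0.19600209 -0.23741834 -0.72285891]
```

View pics/c3.png

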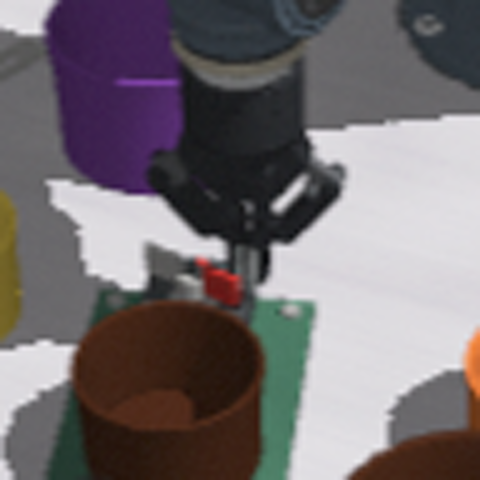

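Stroke 1 worked: the red wing has swung to the pot side, with its tip at px ≈ (268,215), and the steel tip is now at ≈ (249.5,209). I'll compute the angle from both tips.

```bash
python3 - <<'E'
from h import *
d=dict(np.load('pics/s3.npz'))
r=onz(d,(268.3,215.2),.08);t=onz(d,(249.5,208.8),.08); print(r,t)
for n,p in(('red',r),('steel',t)):
    v=p[:2]-A; print(n,np.linalg.norm(v),np.degrees(np.arctan2(v[1],v[0])-YAW))
v=r-t; print(np.degrees(np.arctan2(v[1],v[0])-YAW)); print(proj(d,[*A,.08]))
E
```

```text
[ 0.49273081 -0.03199611  0.08      ] [ 0.48885231 -0.10241521  0.08      ]
red 0.04079538698647191 66.96179762075408
steel 0.029737362300911577 -111.41182869543897
67.64748582901274
[257.41622903 211.38392049]
```

The red wing is at about 68° and the steel one at about -112°; the tips are 70.5 mm apart against 72 given. Next I lift, cross over the nut to behind the steel wing, descend and sweep (stroke 2).

>>> apply_moves(motion=[[-25,0,0,0,0,0,1],[-45,0,0,0,0,0,1],[-45,25,-6,0,0,0,1],[-45,50,-12,0,0,0,1],[-45,71,-18,0,0,0,1]])

```text
t: 3.7
eef_pos: [0.5162, -0.1006, 0.1086]
ee_rot: [0.7, 0.103, -0.699, 0.103]
wrist_force: [-0.6, 0.3, 0.7]
width: -0.0001
```

>>> apply_moves(motion=[[0,0,0,0,0,0,1],[15,0,0,0,0,0,1],[30,0,0,0,0,0,1],[45,0,0,0,0,0,1],[45,0,0,0,0,0,1]])

```text
t: 4.2
eef_pos: [0.5142, -0.0987, 0.0618]
ee_rot: [-0.698, -0.104, 0.701, -0.103]
wrist_force: [-0.6, 0.5, 0.9]
width: 0.0003
```

>>> apply_moves(motion=[[0,3,9,0,0,0,1],[0,3,19,0,0,0,1],[0,1,28,0,0,0,1],[0,-3,37,0,0,0,1],[0,-9,44,0,0,0,1]])

```text
t: 4.7
eef_pos: [0.4701, -0.1035, 0.0636]
ee_rot: [0.7, 0.103, -0.699, 0.103]
wrist_force: [1.0, -0.5, -0.8]
width: 0.0001
```

```bash
python3 - <<'E'
from h import *
o=ctrl.get_obs(); print(o['t'],o['eef_pos'],fin(-142,.037,.064),o['wrist_force'])
E
```

```text
4.7 [ 0.47007758 -0.10354135  0.06364909] [ 0.4699568  -0.10380096  0.064     ] [ 0.97154305 -0.54139177 -0.81338179]
```

>>> apply_moves(motion=[[0,-8,5,0,0,0,1],[0,-17,8,0,0,0,1],[0,-27,9,0,0,0,1],[0,-36,7,0,0,0,1],[0,-45,2,0,0,0,1]])

```text
t: 5.2
eef_pos: [0.4558, -0.06, 0.0632]
ee_rot: [-0.699, -0.103, 0.7, -0.103]
wrist_force: [0.8, -1.2, -0.1]
width: -0.0001
```

>>> apply_moves(motion=[[0,-7,-6,0,0,0,1],[0,-12,-15,0,0,0,1],[0,-15,-24,0,0,0,1],[0,-16,-29,0,0,0,1],[0,-16,-29,0,0,0,1]])

```text
t: 5.7
eef_pos: [0.48, -0.037, 0.0632]
ee_rot: [0.7, 0.103, -0.699, 0.103]
wrist_force: [-0.6, -0.7, -0.3]
width: 0.0002
```

```bash
python3 - <<'E'
from h import *
o=ctrl.get_obs(); print(o['t'],o['eef_pos'],fin(90,.037,.064),o['wrist_force'])
s=snap('scene','s4.png'); 
def crop(im,x,y,w,k): return cv2.resize(im[y:y+w,x:x+w,::-1],None,fx=k,fy=k,interpolation=cv2.INTER_CUBIC)
cv2.imwrite('pics/c4.png',crop(s['image'],220,160,96,5))
E
```

```text
5.7 [ 0.47997225 -0.03698722  0.06323507] [ 0.47783193 -0.03775807  0.064     ] [-0.63961336 -0.70245889 -0.33036187]
```

View pics/c4.png

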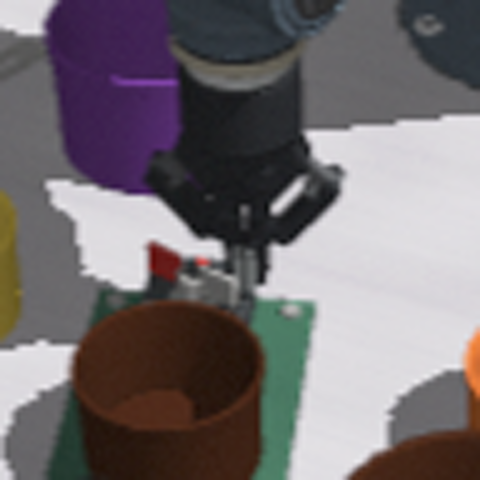

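Stroke 2 worked: the red wing tip is now at px ≈ (250,209), on the -y side, with the steel wing at the finger. Stroke 3 uses the same crossing and the first part of the sweep, ending slowly.

>>> apply_moves(motion=[[-25,0,0,0,0,0,1],[-45,0,0,0,0,0,1],[-45,25,-6,0,0,0,1],[-45,50,-12,0,0,0,1],[-45,70,-16,0,0,0,1]])

```text
t: 6.25
eef_pos: [0.5153, -0.101, 0.1086]
ee_rot: [0.7, 0.103, -0.699, 0.103]
wrist_force: [-0.8, 0.6, -0.7]
width: 0.0
```

>>> apply_moves(motion=[[0,0,0,0,0,0,1],[15,0,0,0,0,0,1],[30,0,0,0,0,0,1],[45,0,0,0,0,0,1],[45,0,0,0,0,0,1]])

```text
t: 6.75
eef_pos: [0.5132, -0.099, 0.0618]
ee_rot: [-0.698, -0.104, 0.701, -0.103]
wrist_force: [-0.7, 0.4, -0.8]
width: -0.0002
```

>>> apply_moves(motion=[[0,3,9,0,0,0,1],[0,3,19,0,0,0,1],[0,1,28,0,0,0,1],[0,-2,35,0,0,0,1],[0,-5,40,0,0,0,1]])

```text
t: 7.25
eef_pos: [0.4743, -0.1065, 0.0637]
ee_rot: [0.7, 0.103, -0.699, 0.103]
wrist_force: [1.0, -0.2, 0.9]
width: -0.0002
```

```bash
python3 - <<'E'
from h import *
o=ctrl.get_obs(); v=o['eef_pos'][:2]-A; a=YAW; print(o['t'],o['eef_pos'],'vise frame',(np.array([[np.cos(a),np.sin(a)],[-np.sin(a),np.cos(a)]])@v).round(4),o['wrist_force'])
s=snap('scene','s5.png'); d=snap('top','t5.png')
def crop(im,x,y,w,k): return cv2.resize(im[y:y+w,x:x+w,::-1],None,fx=k,fy=k,interpolation=cv2.INTER_CUBIC)
cv2.imwrite('pics/c5.png',crop(s['image'],220,160,96,5))
E
```

```text
7.25 [ 0.47427547 -0.10648111  0.06367221] vise frame [-0.026  -0.0267] [ 1.04772137 -0.17433955  0.89360656]
```

View pics/c5.png

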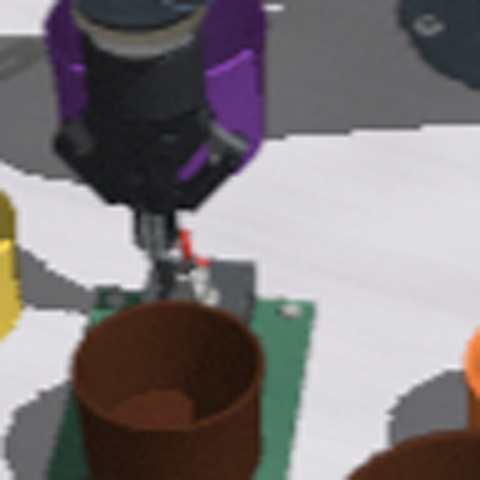

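The red wing is nearly at the dot. Its top edge is at px ≈ (257,209), with the finger still behind it at (252,210). I'll creep in small steps and watch the force.

>>> apply_moves(motion=[[0,-2,2,0,0,0,1],[0,-4,3,0,0,0,1],[0,-6,4,0,0,0,1],[0,-6,4,0,0,0,1]])

```text
t: 7.75
eef_pos: [0.4692, -0.1016, 0.0632]
ee_rot: [-0.699, -0.103, 0.7, -0.103]
wrist_force: [-0.4, -0.2, 0.4]
width: 0.0001
```

>>> apply_moves(motion=[[0,-1,0,0,0,0,1],[0,-2,0,0,0,0,1],[0,-2,0,0,0,0,1]])

```text
t: 8.05
eef_pos: [0.4687, -0.0998, 0.0632]
ee_rot: [-0.699, -0.103, 0.7, -0.103]
wrist_force: [-0.4, -0.3, -0.5]
width: 0.0002
```

>>> apply_moves(motion=[[0,-1,0,0,0,0,1],[0,-2,0,0,0,0,1],[0,-2,0,0,0,0,1]])

```text
t: 8.35
eef_pos: [0.4682, -0.0979, 0.0633]
ee_rot: [-0.7, -0.103, 0.7, -0.103]
wrist_force: [-0.4, -0.8, 0.3]
width: 0.0004
```

```bash
python3 - <<'E'
from h import *
o=ctrl.get_obs(); v=o['eef_pos'][:2]-A; a=YAW; print(o['t'],o['eef_pos'],'vise frame',(np.array([[np.cos(a),np.sin(a)],[-np.sin(a),np.cos(a)]])@v).round(4),o['wrist_force'])
s=snap('scene','s6.png')
def crop(im,x,y,w,k): return cv2.resize(im[y:y+w,x:x+w,::-1],None,fx=k,fy=k,interpolation=cv2.INTER_CUBIC)
cv2.imwrite('pics/c6.png',crop(s['image'],230,180,60,8))
E
```

```text
8.35 [ 0.468197   -0.09790173  0.06327799] vise frame [-0.0289 -0.0166] [-0.37559049 -0.7566615   0.26527187]
```

View pics/c6.png

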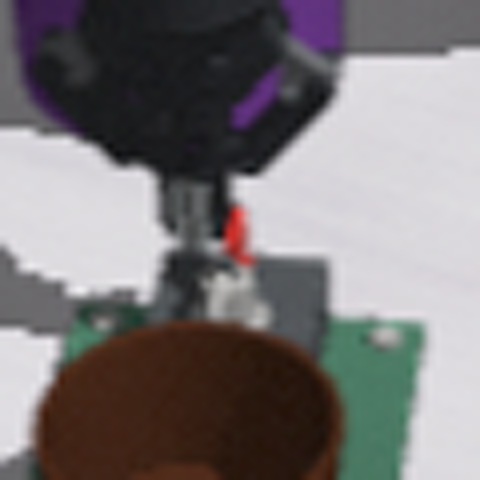

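The red wing's tip is at px ≈ (259.5,206) and the force is still only friction, so it's not at the stop. I'll keep creeping.

>>> apply_moves(motion=[[0,-1,0,0,0,0,1],[0,-2,0,0,0,0,1],[0,-2,0,0,0,0,1]])

```text
t: 8.7
eef_pos: [0.4681, -0.0968, 0.0634]
ee_rot: [0.7, 0.103, -0.699, 0.104]
wrist_force: [0.2, -7.8, -2.2]
width: -0.0001
```

>>> apply_moves(motion=[[0,-1,0,0,0,0,1],[0,-1,0,0,0,0,1],[0,-1,0,0,0,0,1]])

```text
t: 9.0
eef_pos: [0.4678, -0.0959, 0.0634]
ee_rot: [0.7, 0.103, -0.699, 0.104]
wrist_force: [-0.3, -8.3, -2.5]
width: 0.0001
```

>>> apply_moves(motion=[[0,-1,0,0,0,0,1],[0,-1,0,0,0,0,1],[0,-1,0,0,0,0,1]])

```text
t: 9.3
eef_pos: [0.4676, -0.095, 0.0634]
ee_rot: [0.7, 0.103, -0.699, 0.104]
wrist_force: [0.1, -8.7, -0.9]
width: -0.0003
```

The force jumped to about 8 N and then stayed level while the finger moved 2 mm. That means the nut is against its stop and the vise has begun to creep. I'll stop pushing, back off, lift and look.

>>> apply_moves(motion=[[0,4,0,0,0,0,1],[0,10,0,0,0,0,1],[-20,10,0,0,0,0,1],[-60,10,0,0,0,0,1],[-100,10,0,0,0,0,1]])

```text
t: 9.8
eef_pos: [0.4695, -0.1038, 0.1642]
ee_rot: [-0.699, -0.103, 0.7, -0.103]
wrist_force: [0.8, 0.5, -0.5]
width: -0.0003
```

>>> apply_moves(motion=[[-30,40,20,0,0,0,1],[-50,70,50,0,0,0,1],[-60,100,80,0,0,0,1],[-60,130,110,0,0,0,1],[-60,160,140,0,0,0,1]])

```text
t: 10.3
eef_pos: [0.3812, -0.2989, 0.2239]
ee_rot: [0.7, 0.103, -0.699, 0.103]
wrist_force: [-0.0, -0.5, 0.4]
width: 0.0003
```

>>> apply_moves(motion=[[0,30,20,0,0,0,1],[0,60,40,0,0,0,1],[0,90,60,0,0,0,1],[0,120,60,0,0,0,1],[0,120,60,0,0,0,1]])

```text
t: 10.8
eef_pos: [0.3591, -0.4324, 0.223]
ee_rot: [0.7, 0.102, -0.7, 0.103]
wrist_force: [-1.0, 0.9, -0.6]
width: 0.0003
```

```bash
python3 - <<'E'
from h import *
o=ctrl.get_obs(); print(o['t'],o['eef_pos'],o['wrist_force'],np.abs(o['joint_vel']).max())
d=snap('top','t7.png'); s=snap('scene','s7.png')
im=d['image']; hsv=cv2.cvtColor(im,cv2.COLOR_RGB2HSV)
g=cv2.inRange(hsv,(65,70,30),(95,255,200)); g[:,:240]=0;g[:,360:]=0;g[:120]=0;g[260:]=0
r=cv2.minAreaRect(cv2.convexHull(cv2.findNonZero(g))); print('rect',r,onz(d,r[0],.01))
red=cv2.inRange(hsv,(0,120,100),(8,255,255))|cv2.inRange(hsv,(172,120,100),(180,255,255)); red[:190]=0;red[250:]=0;red[:,:285]=0;red[:,350:]=0
n,l,st,c=cv2.connectedComponentsWithStats(red)
for i in range(1,n): print('red',st[i],c[i],onz(d,c[i],.08).round(4),onz(d,c[i],.046).round(4))
def crop(im,x,y,w,k): return cv2.resize(im[y:y+w,x:x+w,::-1],None,fx=k,fy=k,interpolation=cv2.INTER_CUBIC)
cv2.imwrite('pics/c7.png',np.hstack([crop(im,285,188,64,6),crop(s['image'],230,190,64,6)]))
E
```

```text
10.8 [ 0.35914088 -0.43242069  0.22299793] [-0.99437813  0.87759028 -0.63241229] 0.07799484937496341
rect ((304.72161865234375, 191.39846801757812), (97.20585632324219, 56.19093322753906), 72.6883544921875) [ 0.56545016 -0.04562288  0.01      ]
red [316 224   6  13  45] [318.15555556 230.        ] [ 0.4622 -0.0788  0.08  ] [ 0.4634 -0.0809  0.046 ]
```

View pics/c7.png

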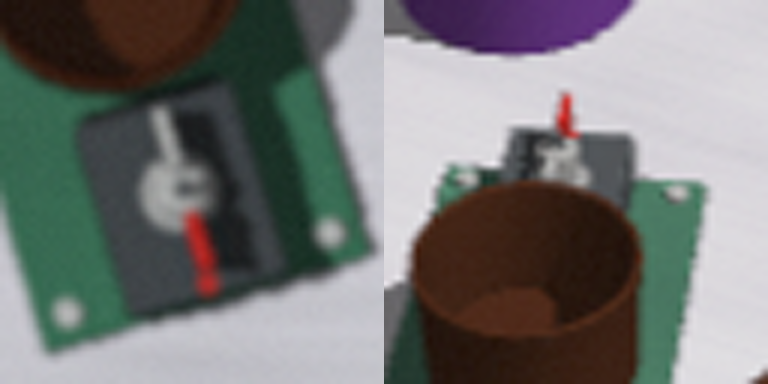

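The red wing lies over the dot; the two merge at top px ≈ (318,230). It points along the vise's -x within measuring error, and any deviation is on the far side of the stop, not short of it. The 8 N reaction seen during the push fits with being at the stop. The vise centre has moved about 1 mm, the pot is still upright between the jaws, and the hand is clear. I'll let the arm settle, then hand in.

>>> apply_moves(motion=[[0,0,0,0,0,0,1],[0,0,0,0,0,0,1],[0,0,0,0,0,0,1]])

```text
t: 11.2
eef_pos: [0.3594, -0.429, 0.2235]
ee_rot: [0.7, 0.103, -0.699, 0.103]
wrist_force: [-0.1, 0.8, -0.3]
width: -0.0003
```

```bash
python3 -c "
from bench import ticket; print(ticket.close_job())"
```

```text
the job is handed in; nothing more can be done
None
```

The wing nut is up against its stop with the red wing over the red dot, and I have handed the job in. I pushed it round clockwise by about 297° in three strokes with the closed fingertip, then moved the hand well clear; the run took about 11 s.

- **Stop reached:** the push force rose from friction level (about 1 N) to about 8 N. While it stayed near 8 N the finger moved another 2 mm, so the vise was probably creeping; I stopped there.
- **Last pictures:** the red wing merges with the dot. By eye its direction was 2 to 5° from the vise axis, on the far side of the stop, so I put that down to measuring error.
- **Vise and pot:** the vise centre had moved about 1 mm and turned less than 1°. The pot was standing between the jaws; I checked it only by eye.
- **Bystanders:** I did not measure them again at the end; the hand passed above them.

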